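# Zero the turbidity meter and hold the sample cell in the beam

## Task

Zero the turbidity meter on its blank: with the cell slide home, press the blue zero plunger on top of the meter fully down to its stop, and let it come back up. Then pull the spring-return slide out by its black knob until the pointer is at the line of the place where the red-capped sample cell stands, so that this cell is in the light beam, and finish while still holding the slide there against its spring with the gripper for the reading. Leave the cells in their places and the burner, mixer and other things around the meter undisturbed.

Things in the scene. Friction and masses are not known exactly. Their poses are not given: they have to be found in the camera images.
- meter: white turbidity meter, fixed. Origin on the worktop straight below the light beam, z up; the slide runs along its y axis and pulls out to -y (robot's right); +x points away from the robot. Housing behind: x 25 to 83, y -98 to 98 mm, 98 mm high. Detector head in front: x -50 to -28, y -17 to 17 mm, 73 mm high. Guide rail under the knob: y -236 to -96, x -30 to 30 mm, 31 mm high
- slide (a joint): spring-return cell slide (dark tray with three cell places, pull bar, knob), m: 0 home (blank in the beam), grows as it is pulled out, stop at 0.082. 0.034 brings the first place after the blank into the beam (pointer at the one-dot line), 0.068 the second (two dots). Spring towards home: 3 N at home, 5 N at 0.034, 7 N at 0.068, plus 0.4 N friction
- knob (a point): centre of the slide's upright round black knob: 20 mm diameter, from 18 mm below to 18 mm above this point, which is 66 mm above the worktop and 140 mm from the blank cell. Moves with the slide. Stands on a 16 mm wide bar; at home 34 mm of free space between it and the meter's end bracket (59 mm high)
- pointer (a point): tip of the red pointer at the foot of the knob, over the scale strip; moves with the slide
- line_1 (a point): scale line with one dot, fixed on the rail: pointer here = first place after the blank is in the beam
- line_2 (a point): scale line with two dots, fixed on the rail: pointer here = second place after the blank is in the beam
- zero_plunger (a joint): zero plunger, m: 0 up, 0.008 at its lower stop; spring, 2 N at the top, 6 N at the stop, comes back up by itself
- plunger_top (a point): centre of the top face of the blue mushroom head of the zero plunger on the meter's housing (head 29 mm across, 124 mm above the worktop when up). Moves with it
- beam (a point): the point where the light beam crosses the cell track, 62 mm above the worktop (fixed on the meter)
- blank_cell_mid (a point): middle of the blank cell (round glass cell with white cap, 24 mm diameter, 60 mm tall, 30 mm above its foot), in the slide's place nearest the knob, 20 mm deep
- sample_cell_mid (a point): middle of the sample cell (same size, red cap), in the first or the second place after the blank; places are 34 mm apart
- control_cell_mid (a point): middle of the control cell (same size, blue cap), in the other of these two places
- burner: bystander: teal gas burner, 114 mm wide, 250 mm tall; origin at its underside
- vortex: bystander: yellow vortex mixer with a black column, 117x139 mm, 236 mm tall; origin at its underside
- tips: bystander: pipette tip box with clear lid, 69x118 mm, 69 mm tall; origin at its underside

How it is judged:
On the way, in this order (a step that is already met when the one before it is completed fails the run):
1. the zero plunger is pressed down to its stop (at least 7 of 8 mm) while the slide is home (within 3 mm) (value of joint zero_plunger above 0.007 m and value of joint slide below 0.003 m), for 0.1 s.
2. the plunger is back up (within 2 mm), with the slide still home (value of joint zero_plunger below 0.002 m and value of joint slide below 0.003 m), for 0.05 s.
3. the fingers hold the slide with the red-capped cell in the beam (within 5 mm) (horizontal distance between sample_cell_mid and beam below 0.005 m and value of joint slide above 0.025 m and contact force between the fingers and slide above 1.5 N and value of joint zero_plunger below 0.002 m), for 0.3 s.
At the end, for the whole second after the job is handed in: Red-capped cell within 5 mm of the beam (horizontally), slide out over 25 mm, at rest (under 5 mm/s) and held by the fingers with over 1.5 N; plunger up within 2 mm; all three cells upright (0.15 rad) and down in their places (middle under 70 mm above the worktop) (all of step 3 and angle between each of blank_cell_mid, sample_cell_mid, control_cell_mid's own z axis and vertical below 0.15 rad and height (world z) of each of blank_cell_mid, sample_cell_mid, control_cell_mid below 0.07 m and velocity of joint slide between -0.005 and 0.005 m/s); the arm keeps its last pose, push and grip.
It fails at once if the burner, the vortex mixer or the tip box is moved more than 30 mm (distance of any of burner, vortex, tips from where it was at the start of the episode above 0.03 m).
It fails at once if a cell is lifted out of its place or tipped (more than 0.4 rad) (height (world z) of any of blank_cell_mid, sample_cell_mid, control_cell_mid above 0.078 m or angle between any of blank_cell_mid, sample_cell_mid, control_cell_mid's own z axis and vertical above 0.4 rad).
It also fails if it takes over 42 s, if anything falls off the work surface, if the arm or the gripper's body presses on something with over 40 N, if the wrist force passes 120 N, or if a joint passes its speed limit or range.

## Robot

A 7-joint arm with a two-finger parallel gripper is mounted at the origin on the work surface; the furniture and walls round the work are solid. World frame = base frame: x ahead of the robot, y to its left, z up, the work surface at z = 0. Lengths are in m, angles in rad, forces in N, time in s.
With the tool pointing down it reaches from about 0.4 to 0.875 m from the base axis. Payload 6.5 kg.
Tool frame: the origin (TCP) lies midway between the tips of the shut fingers; the grasp point (between the pads) lies 19 mm behind it (robot.grip_depth is the distance from the TCP to the grasp point, in m); z points along the fingers, y is the line along which they close (so a half turn about z gives the same grasp; the last joint's range is limited). The gripper opens to 85 mm and grips with 20 to 120 N. Pads are 22 mm wide; open, the fingers measure 114 mm over their backs; the gripper's body (76 mm by 85 mm) begins 54 mm behind the grasp point. The pads swing forward as they close: fully open they stand 13 mm farther back than shut.
Start: joints at [1.084, 0.536, -0.004, 1.538, 0.003, 1.067, -0.071], TCP at [0.266, -0.593, 0.231] pointing down, gripper open.
Joint ranges: [-2.7, 2.7], [-0.37, 2.16], [-1.27, 1.26], [0.24, 2.4], [-1.31, 4.45], [0.19, 1.91], [-2.76, 2.76]. Speed limits (rad/s): [2.39, 2.39, 3.14, 3.14, 3.14, 3.14, 3.14].

## Interface

Orientations are given as a unit quaternion [x, y, z, w].
In Python, from cell import robot, cams gives the robot as it stands. The module is installed in compiled form; this text tells all that it offers.
- The arm moves only by the tool apply_moves, never from a script. Its argument "increments" is a list of rows, each a list of 6 numbers: the shift along the tool's x, y, z in m, then the turn, a rotation vector about the tool's x, y, z in rad. A call has 1 to 8 rows; each row is the pose to reach, as a shift and turn from the pose commanded when the call began, along the tool's axes at that moment; what a row does not reach only later rows make up. A row lasts 1/8 s, in which the tool goes at most 62.5 mm and 10.7 degrees, less where a joint would pass 70% of its speed; a pose out of reach is approached as far as the arm can. A call with a gripper value outside its range is refused whole. "fingers" is the finger opening in m, from 0 to 0.0854, set as the call begins (left out, the last holds). The fingers move at their own pace and stop on an object; "force" is the grip in N (left out, the last holds). Time passes only in rows, so rows that repeat a pose let the fingers close. It gives the time, the measured TCP pose, the force, the opening and the grip force at its end, in the units of the state.
- robot.observe(): the state, without advancing time (a new reading comes with each control period).
- cams.get_image(name): name is "side" or "top"; returns (picture, depth): 480x640x3 uint8, red, green, blue; 480x640 float32, m along the optical axis (not along the pixel's ray), 0 where there is no reading.
- cams.get_calibration(name): a dict with "fx", "fy", "cx", "cy" (pixels), "k1" (the pictures are not rectified: a ray, as slopes to the right and down, at radius r is drawn at 1 + k1 r^2 times it, then the intrinsics apply), "cam_to_world" (4x4, takes a point from camera to world coordinates). Camera axes: x right, y up, looking along -z (the intrinsics and any distortion apply to the point x, -y, -z); pixel columns grow to the right and rows downward; lengths in m; the calibration is good to about 2 mm. A picture is of the moment at which its call begins. get_calibration takes no time and is no camera call.
- robot.finish_job(): hands the job in; it is judged then, once.
The state is a dict: "t": time; "joints": joint angles; "qvel": joint speeds; "joint_efforts": joint torques, N m; "position": TCP position; "tool_rot": TCP orientation; "wrist_force": force on the tool from outside, world axes, zero at the start; "wrist_torque": the same for the moment, N m; "gripper_width": finger opening in m; "gripper_force": force on a finger pad.
Only numpy, scipy, OpenCV 4.12 (cv2) and the standard library are available. Lean on these libraries where they do the work, as an engineer would, in place of code of your own. Each camera call takes 0.05 s, during which the arm holds its last target. There are 200 camera calls.

## Working session

There is one attempt and no reset: what is moved stays moved. The work goes in short steps, Python scripts to look and compute and a tool call to move; the robot and the scene stay as the last step left them, time stands still between calls to the robot, and variables do not carry over. Pictures are saved under pics/ and viewed, at most 10 in all, crops included, and the job is handed in when it is done.

Besides the shell and the picture viewer there is one more tool, called after "Request:" as name(argument=value, ...) on one line, values as JSON. apply_moves: Moves the arm, as the interface text tells. Its arguments: {"type":"object","properties":{"increments":{"type":"array"},"fingers":{"type":"number"},"force":{"type":"number"}},"required":["increments"]}

```bash
mkdir -p pics; cat > h.py <<'E'
import numpy as np, cv2
from cell import robot, cams
def ray(name,u,v):
    c=cams.get_calibration(name); x=(u-c["cx"])/c["fx"]; y=(v-c["cy"])/c["fy"]
    X,Y=x,y
    for _ in range(20):
        s=1+c["k1"]*(X*X+Y*Y); X,Y=x/s,y/s
    T=np.array(c["cam_to_world"]); return T[:3,3], T[:3,:3]@np.array([X,-Y,-1.])
def onz(name,u,v,z):
    o,d=ray(name,u,v); return o+d*(z-o[2])/d[2]
def pt(name,u,v,dep):
    o,d=ray(name,u,v); return o+d*dep
E
python3 - <<'E'
from h import *
for n in("top","side"):
    p,d=cams.get_image(n); cv2.imwrite(f"pics/{n}0.png",p[:,:,::-1]); np.save(f"pics/{n}0.npy",d)
    print(cams.get_calibration(n))
print(robot.observe())
E
```

```text
{'fx': 521.0716692566319, 'fy': 521.0716692566319, 'cx': 328.1302273087012, 'cy': 234.27058619415553, 'k1': -0.060236082409682055, 'cam_to_world': array([[-0.02945886,  0.99719993, -0.0687348 ,  0.35596427],
       [-0.99927889, -0.0310287 , -0.02188417, -0.01428464],
       [-0.02395565,  0.06804055,  0.99739491,  1.31353873],
       [ 0.        ,  0.        ,  0.        ,  1.        ]])}
{'fx': 611.9957579947879, 'fy': 611.9957579947879, 'cx': 314.0610902783051, 'cy': 239.87552043736235, 'k1': -0.023176090351382538, 'cam_to_world': array([[-0.87064164,  0.2604525 , -0.41730999, -0.1607973 ],
       [-0.49186562, -0.47328176,  0.7308027 ,  1.05762427],
       [-0.00716582,  0.8415277 ,  0.54016644,  0.87163624],
       [ 0.        ,  0.        ,  0.        ,  1.        ]])}
{'t': 0.1, 'joints': array([ 1.0838131 ,  0.53713102, -0.0044446 ,  1.53878632,  0.00261493,
        1.06731768, -0.0712024 ]), 'qvel': array([ 0.00198133, -0.00014235, -0.00255987, -0.00251422, -0.00017411,
       -0.0002553 , -0.0001769 ]), 'joint_efforts': array([ 3.59565311e-03, -5.84564424e+01,  1.05186515e+00, -2.59776539e+01,
        1.26017566e-02,  4.59162751e-03,  2.26947570e-06]), 'position': array([ 0.26525444, -0.59277051,  0.23046966]), 'tool_rot': array([ 9.77940345e-01,  2.08882772e-01, -2.34245238e-04, -7.84090540e-04]), 'wrist_force': array([-0.57693267, -0.50787407, -0.61207557]), 'wrist_torque': array([ 0.03378014,  0.01165471, -0.01097017]), 'gripper_force': 0.0, 'gripper_width': 0.08547806145131892}
```

View pics/top0.png

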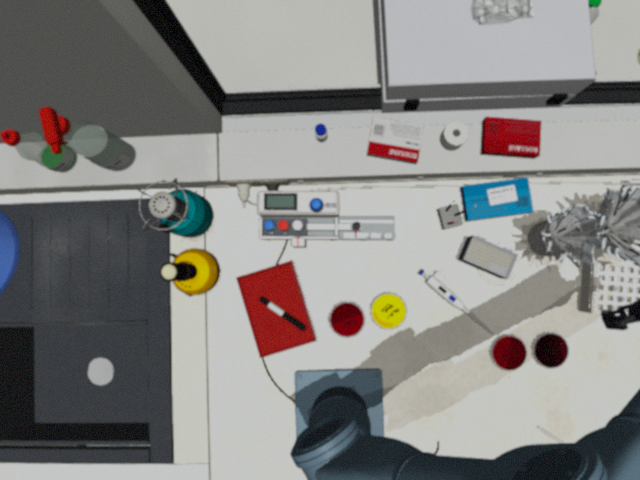

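View pics/side0.png

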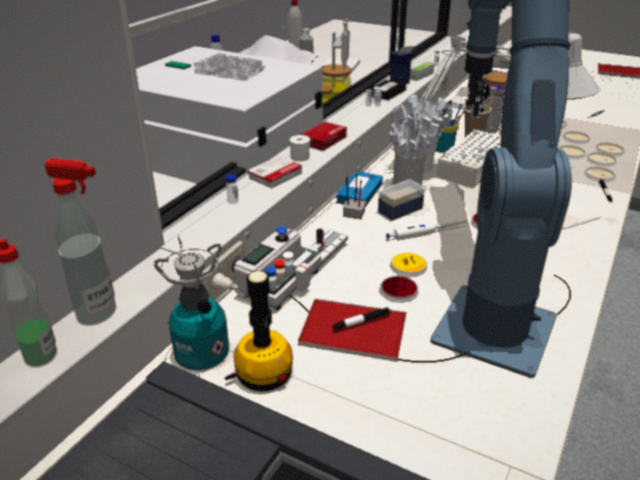

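The top view shows the meter at about (260-395, 190-240): plunger (317,205), knob (356,226), and the cells white (298,225), red (283,225) and blue (269,225). Red is therefore the first place, one dot, 34 mm. Next I'll take centroids.

```bash
python3 - <<'E'
from h import *
p=cv2.imread("pics/top0.png"); d=np.load("pics/top0.npy")
h=cv2.cvtColor(p,cv2.COLOR_BGR2HSV)
def cen(m,x0,y0,x1,y1):
    k=np.zeros(m.shape,bool);k[y0:y1,x0:x1]=1; v,u=np.nonzero(m&k); return u.mean(),v.mean(),len(u)
H,S,V=cv2.split(h)
blue=(H>100)&(H<130)&(S>120); red=((H<8)|(H>172))&(S>130); dark=V<70
for n,m,b,z in [("plunger",blue,(305,195,330,215),.124),("bluecap",blue,(260,215,277,236),.08),("redcap",red,(276,215,291,236),.08),("knob",dark,(347,216,366,236),.084)]:
    u,v,c=cen(m,*b); print(n,u,v,c,onz("top",u,v,z).round(4), pt("top",u,v,d[int(v),int(u)]).round(4))
# rail corners at z .031 & housing corners
c=p[180:250,245:405]; cv2.imwrite("pics/c.png",cv2.resize(c,None,fx=5,fy=5,interpolation=cv2.INTER_CUBIC))
E
```

```text
plunger 315.91509433962267 204.33018867924528 106 [0.5078 0.0379 0.124 ] [0.5081 0.038  0.1218]
bluecap 268.5 224.7325581395349 86 [0.4682 0.1543 0.08  ] [0.4672 0.1529 0.0905]
redcap 282.97777777777776 224.94444444444446 90 [0.4666 0.1197 0.08  ] [0.4654 0.1182 0.0936]
knob 355.88 225.64 25 [ 0.4591 -0.0536  0.084 ] [ 0.4596 -0.0538  0.0777]
```

View pics/c.png

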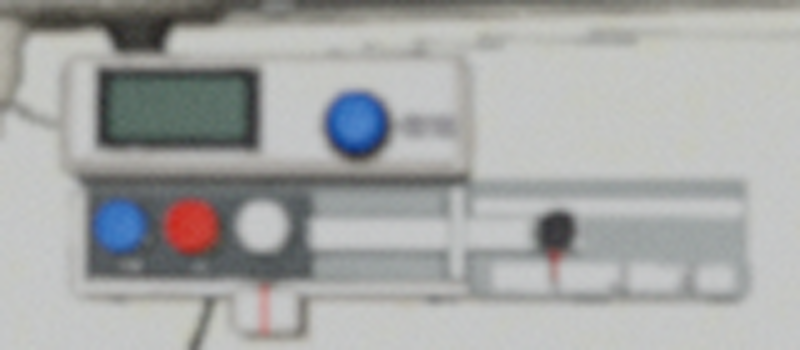

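Request:
apply_moves(increments=[[0.035,-0.042,-0.02,0,0,0.06],[0.07,-0.085,-0.03,0,0,0.13],[0.105,-0.127,-0.03,0,0,0.2],[0.14,-0.17,-0.03,0,0,0.26],[0.175,-0.212,-0.03,0,0,0.33],[0.21,-0.254,-0.03,0,0,0.4],[0.227,-0.274,-0.03,0,0,0.458],[0.227,-0.274,-0.03,0,0,0.458]], fingers=0)

```text
t: 1.1
position: [0.3612, -0.2486, 0.2612]
tool_rot: [1.0, -0.016, -0.0, -0.0]
wrist_force: [-0.2, -0.0, -0.2]
gripper_width: -0.0
gripper_force: 0.0
```

```bash
python3 - <<'E'
from h import *
d=np.load("pics/top0.npy")
for u,v in [(317,180),(317,187),(330,160),(356,180),(280,150),(230,160),(300,193)]: print(u,v,pt("top",u,v,d[v,u]).round(3))
s=robot.observe(); print(s['t'],s['position'],s['tool_rot'],s['joints'])
E
```

```text
317 180 [0.582 0.038 0.022]
317 187 [ 0.569  0.04  -0.005]
330 160 [0.605 0.002 0.147]
356 180 [ 0.582 -0.06   0.001]
280 150 [0.633 0.116 0.145]
230 160 [0.614 0.231 0.144]
300 193 [0.54  0.076 0.095]
1.1 [ 0.36122351 -0.24856671  0.2611988 ] [ 9.99864152e-01 -1.64807317e-02 -1.11661965e-04 -2.25944565e-04] [ 0.59242685  0.13926542 -0.10082844  2.03003117  0.01653796  0.97346357
 -1.12049896]
```

Request:
apply_moves(increments=[[0.025,-0.05,0.01,0,0,0],[0.05,-0.1,0.02,0,0,0],[0.075,-0.15,0.03,0,0,0],[0.1,-0.2,0.05,0,0,0],[0.12,-0.25,0.08,0,0,0],[0.137,-0.292,0.105,0,0,0.005],[0.137,-0.292,0.12,0,0,0.005],[0.137,-0.292,0.12,0,0,0.005]])

```text
t: 2.1
position: [0.5075, 0.0343, 0.1399]
tool_rot: [1.0, -0.022, -0.002, 0.001]
wrist_force: [-1.2, -0.1, 0.4]
gripper_width: 0.0002
gripper_force: 0.0
```

```bash
python3 - <<'E'
from h import *
for n in("top","side"):
    p,d=cams.get_image(n); cv2.imwrite(f"pics/{n}1.png",p[:,:,::-1])
p=cv2.imread("pics/top1.png")[170:260,230:410]; q=cv2.imread("pics/side1.png")[190:310,190:370]
cv2.imwrite("pics/b1.png",np.vstack([cv2.resize(p,(600,300)),cv2.resize(q,(450,300)).repeat(1,0) if 0 else cv2.copyMakeBorder(cv2.resize(q,(450,300)),0,0,0,150,0)]))
print(robot.observe()['position'])
E
```

```text
[0.50860919 0.03406982 0.14153276]
```

View pics/b1.png

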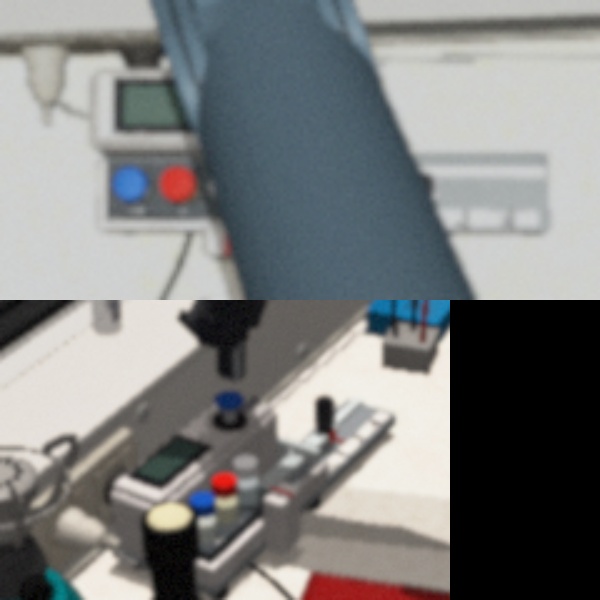

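The side crop shows the closed fingers right above the blue head; the top crop shows the arm covering it. Pressing now.

Request:
apply_moves(increments=[[0,-0.004,0.012,0,0,0],[0,-0.004,0.017,0,0,0],[0,-0.004,0.021,0,0,0],[0,-0.004,0.024,0,0,0],[0,-0.004,0.024,0,0,0]])

```text
t: 2.82
position: [0.5086, 0.04, 0.1173]
tool_rot: [1.0, -0.021, -0.0, 0.0]
wrist_force: [-1.2, -0.1, 5.8]
gripper_width: -0.0004
gripper_force: 2.5
```

Request:
apply_moves(increments=[[0,0,0.002,0,0,0],[0,0,0.003,0,0,0],[0,0,0.003,0,0,0],[0,0,0.003,0,0,0]])

```text
t: 3.32
position: [0.5086, 0.04, 0.1156]
tool_rot: [1.0, -0.021, -0.0, 0.0]
wrist_force: [-6.9, -1.3, 18.9]
gripper_width: 0.0006
gripper_force: 9.1
```

Request:
apply_moves(increments=[[0,0,-0.015,0,0,0],[0,0,-0.035,0,0,0],[0,0,-0.055,0,0,0],[-0.015,0.03,-0.055,0,0,0],[-0.03,0.06,-0.055,0,0,0],[-0.046,0.096,-0.055,0,0,0],[-0.046,0.096,-0.055,0,0,0]], fingers=0.05, force=40)

```text
t: 4.2
position: [0.4574, -0.0567, 0.1693]
tool_rot: [1.0, -0.024, -0.0, 0.001]
wrist_force: [0.9, 0.6, -0.1]
gripper_width: 0.0504
gripper_force: 0.0
```

```bash
python3 - <<'E'
from h import *
for n in("top","side"):
    p,d=cams.get_image(n); cv2.imwrite(f"pics/{n}2.png",p[:,:,::-1])
p=cv2.imread("pics/top2.png")[170:260,230:410]; q=cv2.imread("pics/side2.png")[190:310,230:410]
cv2.imwrite("pics/b2.png",np.vstack([cv2.resize(p,(600,300)),cv2.copyMakeBorder(cv2.resize(q,(450,300)),0,0,0,150,0)]))
s=robot.observe(); print(s['position'],s['tool_rot'],s['gripper_width'],s['t'])
E
```

```text
[ 0.45909528 -0.0536373   0.16957938] [ 9.99770818e-01 -2.14026847e-02  4.72748679e-04 -1.17738533e-04] 0.04964347842644033 4.3
```

View pics/b2.png

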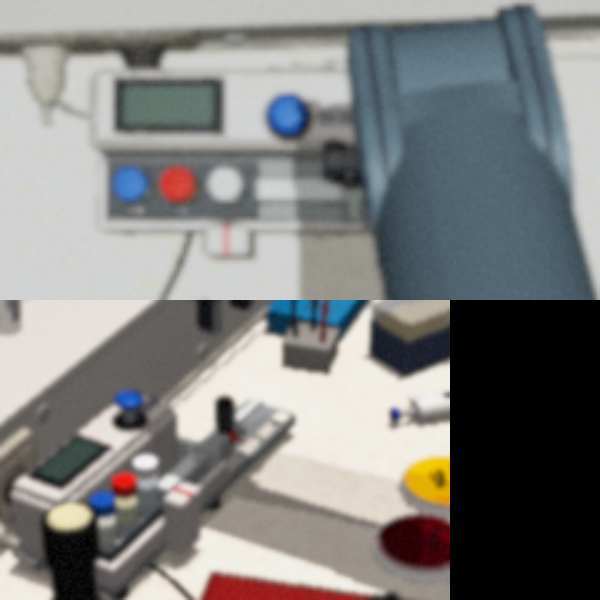

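The plunger is back up at top-crop (287,117), the slide is home, and the gripper is above the knob. Descending now.

Request:
apply_moves(increments=[[0,0,0.03,0,0,0],[0,0,0.06,0,0,0],[0,0,0.08,0,0,0],[0,0,0.09,0,0,0],[0,0,0.1,0,0,0],[0,0,0.108,0,0,0],[0,0,0.114,0,0,0],[0,0,0.114,0,0,0]])

```text
t: 5.3
position: [0.4586, -0.0537, 0.0551]
tool_rot: [1.0, -0.021, -0.0, 0.0]
wrist_force: [-0.3, -0.3, 0.4]
gripper_width: 0.0502
gripper_force: 0.0
```

```bash
python3 - <<'E'
from h import *
for n in("side",):
    p,d=cams.get_image(n); cv2.imwrite(f"pics/{n}3.png",p[:,:,::-1])
q=cv2.imread("pics/side3.png")[190:310,230:410]
cv2.imwrite("pics/b3.png",cv2.resize(q,(750,500)))
s=robot.observe(); print(s['position'],s['tool_rot'],s['gripper_width'],s['t'],s['wrist_force'])
E
```

```text
[ 0.4587732  -0.05376351  0.05534805] [ 9.99777002e-01 -2.11174179e-02  3.92904929e-05  1.85236145e-05] 0.049712452383821173 5.35 [0.41862914 0.37288559 0.72675956]
```

View pics/b3.png

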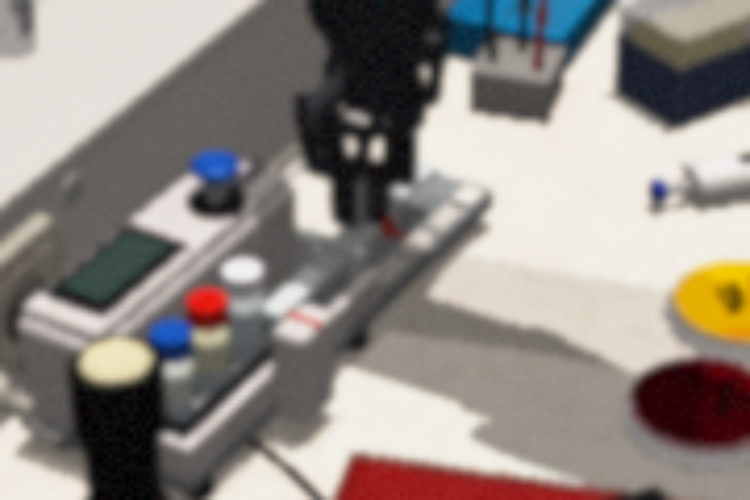

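The fingers straddle the knob at about (360,200), with no contact. Closing.

Request:
apply_moves(increments=[[0,0,0,0,0,0],[0,0,0,0,0,0],[0,0,0,0,0,0],[0,0,0,0,0,0],[0,0,0,0,0,0],[0,0,0,0,0,0]], fingers=0, force=40)

```text
t: 6.1
position: [0.4589, -0.055, 0.0557]
tool_rot: [1.0, -0.022, 0.0, 0.001]
wrist_force: [-0.9, -4.9, 6.6]
gripper_width: 0.0186
gripper_force: 39.1
```

Request:
apply_moves(increments=[[0,0.006,0,0,0,0],[0,0.013,0,0,0,0],[0,0.02,0,0,0,0],[0,0.027,0,0,0,0],[0,0.033,0,0,0,0],[0,0.0365,0,0,0,0],[0,0.0365,0,0,0,0],[0,0.0365,0,0,0,0]])

```text
t: 7.1
position: [0.4577, -0.0883, 0.0557]
tool_rot: [1.0, -0.02, 0.001, -0.001]
wrist_force: [-1.4, 4.4, 5.1]
gripper_width: 0.0185
gripper_force: 39.2
```

```bash
python3 - <<'E'
from h import *
def caps(f):
    p=cv2.imread(f); H,S,V=cv2.split(cv2.cvtColor(p,cv2.COLOR_BGR2HSV))
    m=(((H<8)|(H>172))&(S>110)); k=np.zeros_like(m);k[215:236,274:306]=1; v,u=np.nonzero(m&k)
    b=(H>100)&(H<130)&(S>120); k[:]=0;k[215:236,258:291]=1; v2,u2=np.nonzero(b&k)
    return [onz("top",u.mean(),v.mean(),.092).round(4),onz("top",u2.mean(),v2.mean(),.092).round(4)]
for i in(1,2):
    p,d=cams.get_image(("top","side")[i-1]); cv2.imwrite(f"pics/{('top','side')[i-1]}4.png",p[:,:,::-1])
a=caps("pics/top0.png");b=caps("pics/top4.png"); print(a,b,[np.linalg.norm((x-y)[:2]) for x,y in zip(a,b)])
p=cv2.imread("pics/top4.png")[170:260,230:410]; q=cv2.imread("pics/side4.png")[190:310,230:410]
cv2.imwrite("pics/b4.png",np.vstack([cv2.resize(p,(600,300)),cv2.copyMakeBorder(cv2.resize(q,(450,300)),0,0,0,150,0)]))
s=robot.observe(); print(s['position'],s['gripper_width'],s['gripper_force'],s['t'],s['wrist_force'])
E
```

```text
[array([0.4655, 0.1184, 0.092 ]), array([0.4671, 0.1527, 0.092 ])] [array([0.4643, 0.0855, 0.092 ]), array([0.4659, 0.1193, 0.092 ])] [np.float64(0.032921877224727024), np.float64(0.033421549934136804)]
[ 0.45776842 -0.08823609  0.05573037] 0.018321702403285685 39.22224677167833 7.2 [-0.3441805   4.10195187  5.50412799]
```

View pics/b4.png

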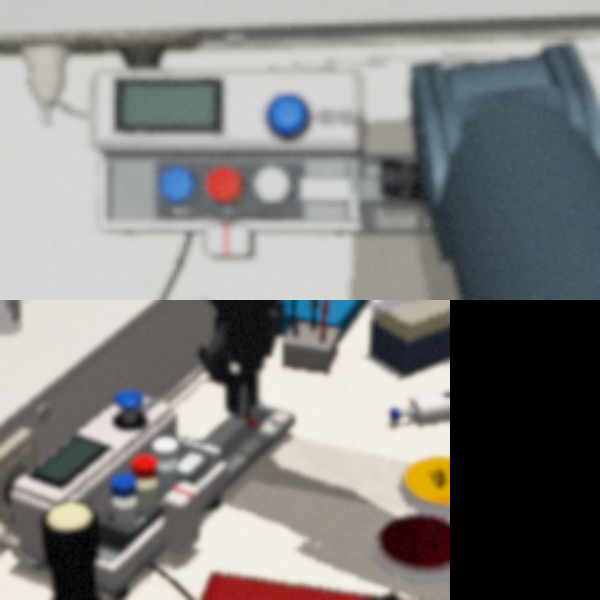

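The red cap at top-crop (223,184) is in line with the beam mark (226,240), with about 33.2 mm of travel. I'll nudge it 0.7 mm further and let it settle.

Request:
apply_moves(increments=[[0,0.0007,0,0,0,0],[0,0.0007,0,0,0,0],[0,0.0007,0,0,0,0],[0,0.0007,0,0,0,0],[0,0.0007,0,0,0,0],[0,0.0007,0,0,0,0],[0,0.0007,0,0,0,0],[0,0.0007,0,0,0,0]])

```text
t: 8.2
position: [0.4577, -0.0888, 0.0557]
tool_rot: [1.0, -0.02, 0.001, -0.001]
wrist_force: [-0.2, 4.5, 6.0]
gripper_width: 0.0185
gripper_force: 39.2
```

```bash
python3 - <<'E'
from h import *
print(robot.observe()['position']); print(robot.finish_job())
E
```

```text
[ 0.45772306 -0.08876312  0.05571768]
the job is handed in; nothing more can be done
None
```

I pressed the zero plunger to its stop and let it come back up, then pulled the slide out about 34 mm to the one-dot place and handed the job in with the gripper still holding it there, the red-capped cell in the beam; `finish_job()` returned no verdict.

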